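Click the loose lubricator cap shut

TASK

One of the three lubricator oil tanks on the bench, the one with the orange filler cap, has its cap left loose. Turn the orange cap clockwise by its wing until it is fully home and its ratchet slips, carry on until the wing has slipped by about 20 degrees, then let go of it. Leave the blue and the black caps as they are.

Things in the scene. Friction and masses are not known exactly. Their poses are not given: they have to be found in the camera images.
- orange_cap (a point): Centre of the orange cap's wing, on its vertical turning axis, 10 mm below the wing's top: the height to grip. The wing is an upright bar 46 mm long (this point's x axis), 14 mm thick (its y axis), z up. Its foot, a disc 46 mm across, lies 23 mm below this point; the cap's ring, 64 mm across, 28 mm below; the tank's top plate 54 mm below.
- orange_tank: White oil tank with grey top plate, 158 x 118 x 158 mm (x, y, z), bolted down; origin under its centre, front -x. The cap's axis is 20 mm in front of its centre. Behind the cap a dark pump head, from 47 mm off the axis, rises 18 mm above the plate. The three tanks stand in a row in any order, alike but for cap colour (orange, blue, black).
- orange_ring (a joint): Turn of the orange cap's ring on the tank neck, rad, growing clockwise from above. Fully home at 0.9 (hard stop); starts 0.5 to 0.85 rad (29 to 49 degrees) short of it. It turns with the wing (0.06 N m) until home and does not rise or sink. Once home, the white tab on its rim points to the red mark at the front of the top plate.
- orange_wing (a joint): Slip of the orange wing against its ring, rad, 0 at the start, growing clockwise. A torque-limiting ratchet: it slips at a steady 0.25 N m, only once the ring is at its stop, and stays where it is left. Turning the wing back anticlockwise opens the ring again.
- blue_wing (a joint): Turn of the blue cap's wing, rad, 0 at the start. This cap is already home; leave it alone.
- black_wing (a joint): Turn of the black cap's wing, rad, 0 at the start. This cap is already home; leave it alone.
There are look-alikes about, which are no part of the job. Leave any yellow look-alike of the orange_tank alone.

How it is judged:
By the outcome, as a careful person would: the job done as asked, in the order asked, and still so for the second after the job is handed in, with the robot touching nothing.
It also fails if it takes over 32 s, if anything falls off the work surface, if the arm or the gripper's body presses on something with over 40 N, if the wrist force passes 120 N, or if a joint passes its speed limit or range.

ROBOT

A 7-joint arm with a two-finger parallel gripper is mounted at the origin on the work surface. World frame = base frame: x ahead of the robot, y to its left, z up, the work surface at z = 0. Lengths are in m, angles in rad, forces in N, time in s.
With the tool pointing down it reaches from about 0.425 to 0.925 m from the base axis. Payload 6.8 kg.
Tool frame: the origin (TCP) lies midway between the tips of the shut fingers; the grasp point (between the pads) lies 19 mm behind it (bot.pinch_z is the distance from the TCP to the grasp point, in m); x points along the fingers, y is the direction in which the jaws open and shut, and the axes are right-handed (so a half turn about x gives the same grasp; the last joint's range is limited). The gripper opens to 85 mm and grips with 20 to 120 N. Pads are 22 mm wide; open, the fingers measure 114 mm over their backs; the gripper's body (76 mm by 85 mm) begins 54 mm behind the grasp point. The pads swing forward as they close: fully open they stand 13 mm farther back than shut.
Start: joints at [1.216, 0.477, 0.022, 1.555, -0.011, 1.109, -0.083], TCP at [0.165, -0.655, 0.231] pointing down, gripper open.
Joint ranges: [-2.96, 2.96], [-0.34, 2.1], [-1.41, 1.46], [0.24, 2.44], [-1.37, 4.51], [0.17, 1.92], [-2.96, 2.96]. Speed limits (rad/s): [2.39, 2.39, 3.14, 3.14, 3.14, 3.14, 3.14].

INTERFACE

Orientations are given as a unit quaternion [w, x, y, z].
In Python, from station import bot gives the robot as it stands. The module is installed in compiled form; this text tells all that it offers.
- The arm moves only by the tool step_arm, never from a script. Its argument "plan" is a list of rows, each a list of 6 numbers: the shift along the tool's x, y, z in units of 40 mm (1.0 is 40 mm), then the turn, a rotation vector about the tool's x, y, z in units of 360 degrees (1.0 is 360 degrees). In form: [[dx, dy, dz, ax, ay, az], ...]. A call has 1 to 8 rows; each row shifts and turns the commanded pose from where the row before left it, along the tool's axes as they then stand; what a row does not reach is not made up. A row lasts 1/8 s, in which the tool goes at most 62.5 mm and 10.7 degrees, less where a joint would pass 70% of its speed; a pose out of reach is approached as far as the arm can. A call with a number of a shift or a turn outside -1 to 1 is refused whole. A call with a gripper value outside its range is refused whole. "fingers" is the closure, from -1 (fully open) to 1 (shut), set as the call begins (left out, the last holds). The fingers move at their own pace and stop on an object; "force" is the grip in N (left out, the last holds). Time passes only in rows, so rows that do not move let the fingers close. It gives the time, the measured TCP pose, the force and the opening at its end, in the units of the state.
- bot.get_obs(): the state, without advancing time (a new reading comes with each control period).
- bot.read_camera(name): name is "scene" or "top" or "wrist"; returns (picture, depth): 480x640x3 uint8, red, green, blue; 480x640 float32, m along the optical axis (not along the pixel's ray), 0 where there is no reading.
- bot.camera_model(name): a dict with "mtx" (3x3 intrinsics, pixels), "k1" (the pictures are not rectified: a ray, as slopes to the right and down, at radius r is drawn at 1 + k1 r^2 times it, then the intrinsics apply), "origin" and "rotation" of the camera in the world; the wrist camera has in their place "T_tool_cam" (4x4, takes a point from camera to tool coordinates, whose origin is the TCP and whose axes are the tool frame's). Camera axes: x right, y up, looking along -z (the intrinsics and any distortion apply to the point x, -y, -z); pixel columns grow to the right and rows downward; lengths in m; the calibration is good to about 2 mm. A picture is of the moment at which its call begins: read the wrist's pose just before it. camera_model takes no time and is no camera call.
- bot.hand_in(): hands the job in, once; it reports no verdict.
The state is a dict: "t": time; "q": joint angles; "joint_vel": joint speeds; "joint_torque": joint torques, N m; "eef_pos": TCP position; "tool_rot": TCP orientation; "contact_force": force on the tool from outside, world axes, zero at the start; "torque": the same for the moment, N m; "gripper_width": opening from 0.0 (shut) to 1.0 (fully open).
Only numpy, scipy, OpenCV 4.12 (cv2) and the standard library are available. Lean on these libraries where they do the work, as an engineer would, in place of code of your own. Each camera call takes 0.05 s, during which the arm holds its last target.

## Working session

There is one attempt and no reset: what is moved stays moved. The work goes in short steps, Python scripts to look and compute and a tool call to move; the robot and the scene stay as the last step left them, time stands still between calls to the robot, and variables do not carry over. Pictures are saved under pics/ and viewed, and the job is handed in when it is done.

Besides the shell and the picture viewer there is one more tool, called after "Emit:" by a JSON object that holds its "fn" and its "kwargs", one argument or row to a line. step_arm: Moves the arm, as the interface text tells. Shifts and turns lie within -1 to 1; 1 stands for 40 mm of shift or 360 degrees of turn. Its arguments: {"type":"object","properties":{"plan":{"type":"array"},"fingers":{"type":"number"},"force":{"type":"number"}},"required":["plan"]}

```bash
mkdir -p pics; cat > h.py <<'E'
import numpy as np, cv2
from station import bot
E
python3 - <<'E'
from h import *
o=bot.get_obs()
for k,v in o.items(): print(k,np.round(v,4))
for n in ["scene","top"]:
    p,d=bot.read_camera(n); cv2.imwrite(f"pics/{n}0.png",p[:,:,::-1]); np.save(f"pics/{n}0d.npy",d); np.save(f"pics/{n}0.npy",p)
for n in ["scene","top","wrist"]: print(n,bot.camera_model(n))
print(bot.pinch_z)
E
```

```text
t 0.0
q [ 1.2159  0.4778  0.0223  1.5564 -0.0115  1.1093 -0.0831]
joint_vel [ 0.0003 -0.0006 -0.0019  0.0005  0.0004  0.0012  0.0004]
joint_torque [ 3.00000e-04 -5.96449e+01  1.60810e+00 -2.81194e+01  1.25000e-02
  9.30000e-03 -0.00000e+00]
eef_pos [ 0.1647 -0.654   0.2303]
tool_rot [-0.0864 -0.7016 -0.0877  0.7019]
contact_force [ 0.3285  0.0731 -0.6263]
torque [-0.0217  0.0548  0.0518]
gripper_width 1.002
scene {'mtx': array([[561.11397274,   0.        , 321.02628294],
       [  0.        , 561.11397274, 234.70740315],
       [  0.        ,   0.        ,   1.        ]]), 'k1': -0.16507909742871002, 'origin': array([ 0.79747298, -0.11702554,  1.14021818]), 'rotation': array([0.82310711, 0.13739166, 0.09440666, 0.54286794])}
top {'mtx': array([[444.54818842,   0.        , 326.92879426],
       [  0.        , 444.54818842, 240.08117512],
       [  0.        ,   0.        ,   1.        ]]), 'k1': -0.052128399225083284, 'origin': array([ 0.36700451, -0.0100347 ,  1.0112493 ]), 'rotation': array([-0.69663046, -0.04900241,  0.04942043,  0.71404649])}
wrist {'mtx': array([[377.3121867 ,   0.        , 317.18309571],
       [  0.        , 377.3121867 , 239.60467103],
       [  0.        ,   0.        ,   1.        ]]), 'k1': 0.020409066437512148, 'T_tool_cam': array([[ 3.90263244e-04,  3.28187096e-01, -9.44612660e-01,
        -1.42857483e-01],
       [ 9.99999887e-01, -3.83178940e-04,  2.80018284e-04,
         5.07660880e-04],
       [-2.70057290e-04, -9.44612663e-01, -3.28187209e-01,
        -8.45926300e-02],
       [ 0.00000000e+00,  0.00000000e+00,  0.00000000e+00,
         1.00000000e+00]])}
0.0187
```

View pics/scene0.png

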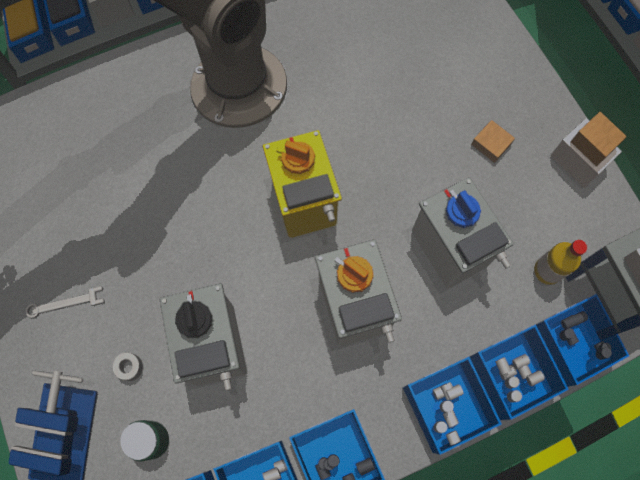

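View pics/top0.png

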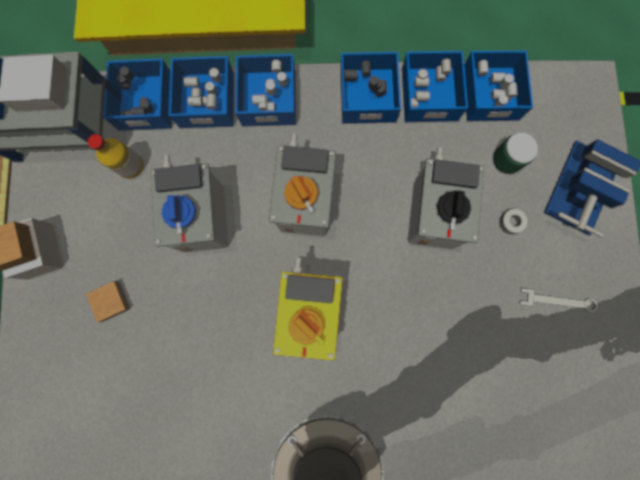

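The top view has two orange caps: (301,192) on the grey and white tank and (307,326) on the yellow tank. In the scene view they are at (355,273) and (297,155). The target should be the one on the white/grey tank, in line with the blue and black caps. Next I'll confirm that in a crop and measure it.

```bash
cat >> h.py <<'E'
from scipy.spatial.transform import Rotation as R
def pose(n,obs=None):
    m=bot.camera_model(n)
    if n=="wrist":
        q=np.array(obs["tool_rot"]); T=np.eye(4); T[:3,:3]=R.from_quat(np.r_[q[1:],q[0]]).as_matrix(); T[:3,3]=obs["eef_pos"]
        T=T@m["T_tool_cam"]; return m,T[:3,:3],T[:3,3]
    q=m["rotation"]; return m,R.from_quat(np.r_[q[1:],q[0]]).as_matrix(),np.array(m["origin"])
def rays(n,uv,obs=None):
    m,Rm,o=pose(n,obs)
    p=cv2.undistortPoints(np.float64(uv).reshape(-1,1,2),m["mtx"],np.array([m["k1"],0,0,0.])).reshape(-1,2)
    return o,np.c_[p[:,0],-p[:,1],-np.ones(len(p))]@Rm.T
def pts(n,uv,d,obs=None):
    o,r=rays(n,uv,obs); uv=np.int32(uv); return o+r*d[uv[:,1],uv[:,0]][:,None]
def onplane(n,uv,z,obs=None):
    o,r=rays(n,uv,obs); return o+r*((z-o[2])/r[:,2])[:,None]
def hsvmask(p,lo,hi): return cv2.inRange(cv2.cvtColor(p,cv2.COLOR_RGB2HSV),lo,hi)
E
python3 - <<'E'
from h import *
roi={"top":(270,130,340,240),"scene":(310,235,405,350)}
for n in roi:
    p=np.load(f"pics/{n}0.npy"); d=np.load(f"pics/{n}0d.npy"); a,b,c,e=roi[n]
    cv2.imwrite(f"pics/{n}_crop.png",cv2.resize(p[b:e,a:c,::-1],None,fx=5,fy=5,interpolation=cv2.INTER_CUBIC))
    m=hsvmask(p,(5,150,80),(22,255,255)); k=np.zeros_like(m); k[b:e,a:c]=m[b:e,a:c]
    v,u=np.nonzero(k); uv=np.c_[u,v]; P=pts(n,uv,d); 
    print(n,len(P),np.percentile(P[:,2],[1,20,50,80,95,99]).round(4))
    w=P[P[:,2]>0.212]; print(len(w),w.mean(0).round(4)); 
    if len(w)>10:
        (cx,cy),(s1,s2),an=cv2.minAreaRect(np.float32(w[:,:2]*1000)); print(cx,cy,s1,s2,an)
        uu,s,vt=np.linalg.svd(w[:,:2]-w[:,:2].mean(0),full_matrices=False); print("axis",np.degrees(np.arctan2(vt[0,1],vt[0,0])))
    # plate
    g=np.zeros_like(m); g[b:e,a:c]=255; v,u=np.nonzero(g); P=pts(n,np.c_[u,v],d); s=P[abs(P[:,2]-.158)<.006]; print("plate",len(s),np.median(s[:,2]),cv2.minAreaRect(np.float32(s[:,:2]*1000)))
    r=hsvmask(p,(0,170,80),(4,255,255))|hsvmask(p,(174,170,80),(180,255,255)); k=np.zeros_like(m); k[b:e,a:c]=r[b:e,a:c]; v,u=np.nonzero(k); print("red",len(u),onplane(n,[[u.mean(),v.mean()]],.158))
E
```

```text
top 764 [0.181  0.1841 0.1889 0.2203 0.2236 0.2252]
190 [0.5734 0.0361 0.226 ]
482.9850158691406 11.054012298583984 234.81478881835938 21.13848876953125 15.449503898620605
axis -161.7219833397876
plate 2574 0.15810029493041672 ((599.828369140625, 34.57259750366211), (118.15425872802734, 164.9484100341797), 82.94527435302734)
red 2 [[0.53249096 0.04140856 0.158     ]]
scene 869 [0.1777 0.1827 0.1869 0.2197 0.2227 0.2242]
218 [0.5795 0.034  0.2252]
685.4616088867188 -27.949256896972656 40.05006408691406 283.40869140625 59.55027389526367
axis -21.026604367710856
plate 3100 0.1572229459980341 ((597.5926513671875, 32.47026824951172), (118.61082458496094, 159.6819610595703), 82.78642272949219)
red 13 [[0.53013603 0.04121339 0.158     ]]
```

View pics/top_crop.png

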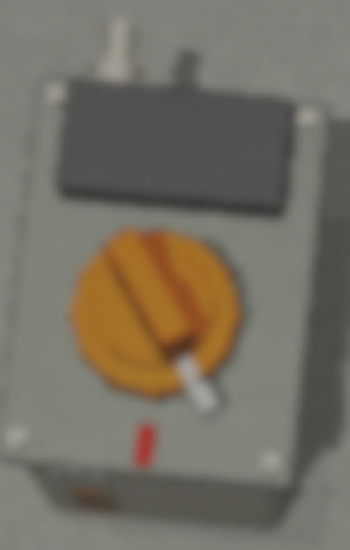

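View pics/scene_crop.png

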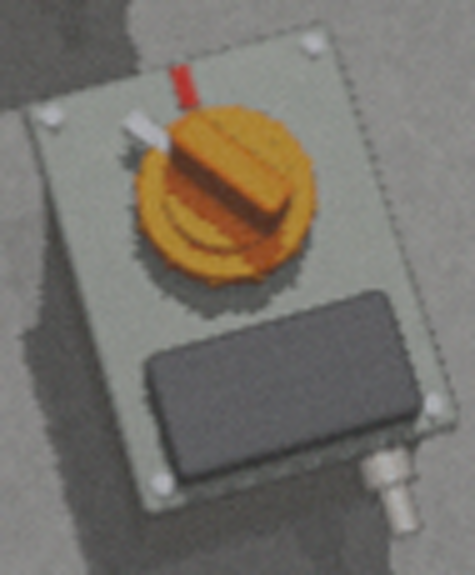

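```bash
python3 - <<'E'
from h import *
roi={"top":(270,160,340,230),"scene":(325,245,385,300)}
for n in roi:
    p=np.load(f"pics/{n}0.npy"); d=np.load(f"pics/{n}0d.npy"); a,b,c,e=roi[n]
    m=hsvmask(p,(5,150,80),(22,255,255)); k=np.zeros_like(m); k[b:e,a:c]=m[b:e,a:c]
    v,u=np.nonzero(k); P=pts(n,np.c_[u,v],d)
    w=P[(P[:,2]>.2175)&(P[:,2]<.229)]
    c0=np.median(w[:,:2],0); w=w[np.linalg.norm(w[:,:2]-c0,axis=1)<.03]
    r=cv2.minAreaRect(np.float32(w[:,:2]*1000)); vt=np.linalg.svd(w[:,:2]-w[:,:2].mean(0),full_matrices=False)[2]
    print(n,len(w),w.mean(0).round(4),r,"axis",np.degrees(np.arctan2(vt[0,1],vt[0,0])))
    f=P[(P[:,2]>.178)&(P[:,2]<.192)]; print("ring",cv2.minEnclosingCircle(np.float32(f[:,:2]*1000)))
o=bot.get_obs(); q=np.array(o["tool_rot"]); print(R.from_quat(np.r_[q[1:],q[0]]).as_matrix().round(3))
E
```

```text
top 180 [0.5752 0.0365 0.2222] ((575.5307006835938, 36.483211517333984), (43.30084228515625, 13.92159652709961), 28.024911880493164) axis -151.7606401738941
ring ((576.697509765625, 35.42613220214844), 31.125539779663086)
scene 203 [0.5784 0.0348 0.2214] ((577.990478515625, 34.89434051513672), (44.18510818481445, 15.30510425567627), 27.07408332824707) axis 26.163560873223748
ring ((578.9375, 34.468475341796875), 31.640182495117188)
[[-0.001  0.244 -0.97 ]
 [ 0.002 -0.97  -0.244]
 [-1.    -0.002  0.   ]]
```

Both crops show the same thing: an orange cap on a grey plate with a white body, its tab about 34° short of the red mark. That is the target. The axis is at about (0.577, 0.036), wing top z is 0.222 as expected, and the wing heading is about 27°. The arm can lift and travel now.

Emit:
{"fn": "step_arm", "kwargs": {
  "plan": [
    [-0.6,-0.4,-0.4,0,0,0],
    [-0.6,-0.9,-0.9,0,0,0],
    [-0.6,-0.9,-0.9,0,0,0],
    [-0.2,-0.9,-0.9,0,0,0],
    [0,-0.9,-0.9,0,0,0],
    [0,-0.9,-0.9,0,0,0],
    [0,-0.9,-0.9,0,0,0],
    [0,-0.9,-0.9,0,0,0]
  ],
  "fingers": -1,
  "force": 60
}}

```text
t: 1.1
eef_pos: [0.3598, -0.3276, 0.3111]
tool_rot: [-0.087, -0.702, -0.087, 0.702]
contact_force: [0.8, -0.5, -0.5]
gripper_width: 0.994
```

Emit:
{"fn": "step_arm", "kwargs": {
  "plan": [
    [0,-0.95,-0.95,0,0,0],
    [0,-0.95,-0.95,0,0,0],
    [0,-0.95,-0.95,0,0,0],
    [0,-0.95,-0.95,0,0,0],
    [0,-0.95,-0.95,0,0,0],
    [0,-0.95,-0.95,0,0,0],
    [0,-0.95,-0.95,0,0,0],
    [0,-0.8,-0.8,0,0,0]
  ]
}}

```text
t: 2.1
eef_pos: [0.576, 0.0346, 0.3109]
tool_rot: [-0.087, -0.702, -0.087, 0.702]
contact_force: [-0.3, -0.9, -0.5]
gripper_width: 1.004
```

Emit:
{"fn": "step_arm", "kwargs": {
  "plan": [
    [0,0,0,-0.018,0,0],
    [0,0,0,-0.018,0,0],
    [0,0,0,0,0,0]
  ]
}}

```text
t: 2.48
eef_pos: [0.5752, 0.0325, 0.3108]
tool_rot: [-0.165, -0.687, -0.165, 0.688]
contact_force: [-0.3, -1.0, -0.1]
gripper_width: 1.002
```

```bash
cat > look.py <<'E'
from h import *
import sys
n=sys.argv[1]
o=bot.get_obs(); p,d=bot.read_camera("wrist"); cv2.imwrite(f"pics/{n}.png",p[:,:,::-1])
np.savez(f"pics/{n}.npz",p=p,d=d,e=o["eef_pos"],r=o["tool_rot"])
print({k:np.round(o[k],4) for k in ["t","q","eef_pos","tool_rot","contact_force"]})
m=hsvmask(p,(5,150,60),(22,255,255)); v,u=np.nonzero(m); P=pts("wrist",np.c_[u,v],d,o)
w=P[(P[:,2]>.2175)&(P[:,2]<.229)]; c0=np.array([.577,.036]); w=w[np.linalg.norm(w[:,:2]-c0,axis=1)<.035]
if len(w)>20:
    print(len(w),w.mean(0).round(4),cv2.minAreaRect(np.float32(w[:,:2]*1000))); vt=np.linalg.svd(w[:,:2]-w[:,:2].mean(0),full_matrices=False)[2]; print("wing deg",np.degrees(np.arctan2(vt[0,1],vt[0,0])))
q=np.array(o["tool_rot"]);M=R.from_quat(np.r_[q[1:],q[0]]).as_matrix();print(M.round(4).tolist(),"tool y deg",np.degrees(np.arctan2(M[1,1],M[0,1])))
f=P[(P[:,2]>.178)&(P[:,2]<.192)]; f=f[np.linalg.norm(f[:,:2]-c0,axis=1)<.045]
if len(f)>20: print("ring",cv2.minEnclosingCircle(np.float32(f[:,:2]*1000)))
E
python3 look.py w1
```

```text
{'t': np.float64(2.475), 'q': array([ 0.2601,  0.2956, -0.529 ,  1.6699,  0.1569,  1.2196, -1.4031]), 'eef_pos': array([0.5752, 0.0325, 0.3108]), 'tool_rot': array([-0.1652, -0.6872, -0.1654,  0.6879]), 'contact_force': array([-0.3239, -0.9689, -0.1366])}
1397 [0.5802 0.0363 0.2223] ((578.8887329101562, 35.80914306640625), (45.52442169189453, 13.616114616394043), 27.46626853942871)
wing deg -152.09735114523303
[[-0.001, 0.4547, -0.8907], [0.0, -0.8907, -0.4547], [-1.0, -0.0005, 0.0009]] tool y deg -62.956636133432866
ring ((578.45068359375, 35.372371673583984), 33.14232635498047)
```

View pics/w1.png

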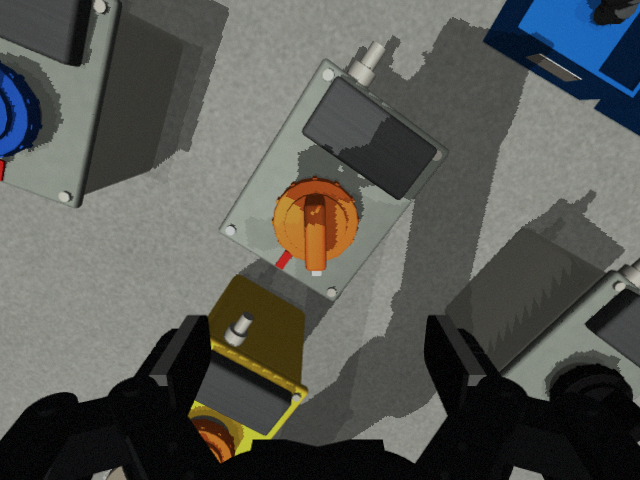

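In the wrist view the cap is at (315,222), the wing is upright in the image, the tab is at (316,272) and the red mark at (284,260). The wing centre comes out at about (0.5785, 0.0358), heading 28°, so it lies along tool z as wanted. Descending next.

Emit:
{"fn": "step_arm", "kwargs": {
  "plan": [
    [0.5,-0.037,-0.1,0,0,0],
    [0.8,0,0,0,0,0],
    [0.8,0,0,0,0,0],
    [0.5,0,0,0,0,0],
    [0.32,0,0,0,0,0],
    [0,0,0,0,0,0],
    [0,0,0,0,0,0]
  ]
}}

```text
t: 3.4
eef_pos: [0.5789, 0.0359, 0.1951]
tool_rot: [0.166, 0.688, 0.166, -0.687]
contact_force: [0.1, 0.3, 1.0]
gripper_width: 0.996
```

```bash
python3 look.py w2
```

```text
{'t': np.float64(3.4), 'q': array([ 0.2289,  0.4057, -0.5091,  1.7986,  0.2315,  0.9953, -1.4704]), 'eef_pos': array([0.5789, 0.0359, 0.1951]), 'tool_rot': array([ 0.1656,  0.6879,  0.1655, -0.687 ]), 'contact_force': array([0.0969, 0.2587, 1.0426])}
4089 [0.5815 0.037  0.2223] ((579.1849975585938, 35.833370208740234), (45.80481719970703, 13.850400924682617), 27.95978355407715)
wing deg -152.35591364251104
[[0.0012, 0.4553, -0.8903], [0.0002, -0.8903, -0.4553], [-1.0, 0.0004, -0.0012]] tool y deg -62.91583798817818
ring ((578.7425537109375, 35.39324951171875), 33.33601379394531)
```

View pics/w2.png

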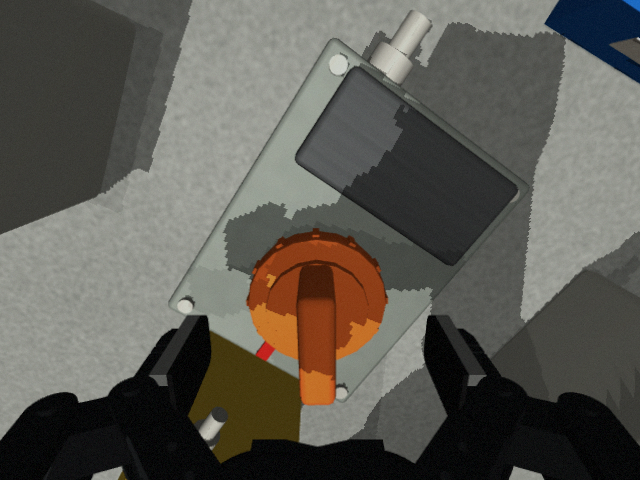

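The wing sits at (317,335), midway between the fingers at (190,350) and (445,350) and parallel to them. The measured centre is within 0.3 mm of the TCP, so I'll close.

Emit:
{"fn": "step_arm", "kwargs": {
  "plan": [
    [0,0,0,0,0,0],
    [0,0,0,0,0,0],
    [0,0,0,0,0,0],
    [0,0,0,0,0,0],
    [0,0,0,0,0,0],
    [0,0,0,0,0,0],
    [0,0,0,0,0,0],
    [0,0,0,0,0,0]
  ],
  "fingers": 1,
  "force": 80
}}

```text
t: 4.45
eef_pos: [0.5784, 0.0358, 0.1947]
tool_rot: [0.166, 0.687, 0.166, -0.687]
contact_force: [-2.6, -0.0, 5.4]
gripper_width: 0.148
```

```bash
python3 look.py w3
```

```text
{'t': np.float64(4.45), 'q': array([ 0.2289,  0.4059, -0.5091,  1.7993,  0.2314,  0.9955, -1.4702]), 'eef_pos': array([0.5784, 0.0358, 0.1947]), 'tool_rot': array([ 0.1657,  0.6875,  0.1657, -0.6874]), 'contact_force': array([-2.5805, -0.0238,  5.3992])}
4003 [0.5815 0.037  0.2223] ((579.3344116210938, 35.851173400878906), (37.4091911315918, 40.685237884521484), 75.83930969238281)
wing deg -152.82509083182018
[[0.0001, 0.4556, -0.8902], [0.0001, -0.8902, -0.4556], [-1.0, -0.0, -0.0001]] tool y deg -62.89630776607622
ring ((579.0281982421875, 35.53847122192383), 33.03584289550781)
```

View pics/w3.png

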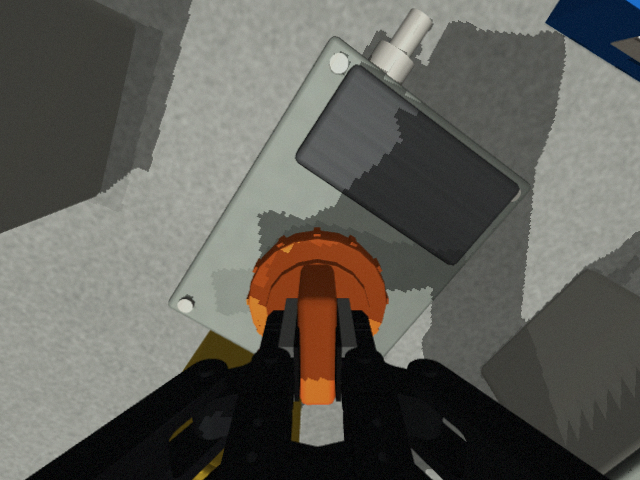

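The wing is held (width 0.148, pads on both sides of the bar). Clockwise from above is +ax because tool x points down. I'll turn part of the way and check.

Emit:
{"fn": "step_arm", "kwargs": {
  "plan": [
    [0,0,0,0.01,0,0],
    [0,0,0,0.015,0,0],
    [0,0,0,0.015,0,0],
    [0,0,0,0.015,0,0],
    [0,0,0,0.01,0,0],
    [0,0,0,0,0,0]
  ]
}}

```text
t: 5.25
eef_pos: [0.5784, 0.0359, 0.1948]
tool_rot: [0.023, 0.707, 0.023, -0.707]
contact_force: [-2.6, 0.5, 5.0]
gripper_width: 0.143
```

```bash
python3 look.py w4; python3 -c "
from h import *
print(bot.get_obs()['torque'])"
```

```text
{'t': np.float64(5.25), 'q': array([ 0.1644,  0.3924, -0.4249,  1.8037,  0.1903,  0.9856, -1.8441]), 'eef_pos': array([0.5784, 0.0359, 0.1948]), 'tool_rot': array([ 0.0227,  0.7068,  0.0227, -0.7067]), 'contact_force': array([-2.6379,  0.5438,  4.9888])}
4014 [0.5819 0.0357 0.2224] ((578.9002075195312, 35.47688674926758), (38.654754638671875, 40.43518829345703), 51.156288146972656)
wing deg -176.2058204391676
[[0.0001, 0.0642, -0.9979], [0.0, -0.9979, -0.0642], [-1.0, -0.0, -0.0001]] tool y deg -86.31621950627189
ring ((578.718994140625, 35.54296112060547), 33.3267822265625)
[ 0.14300282  0.57505244 -0.08464646]
```

View pics/w4.png

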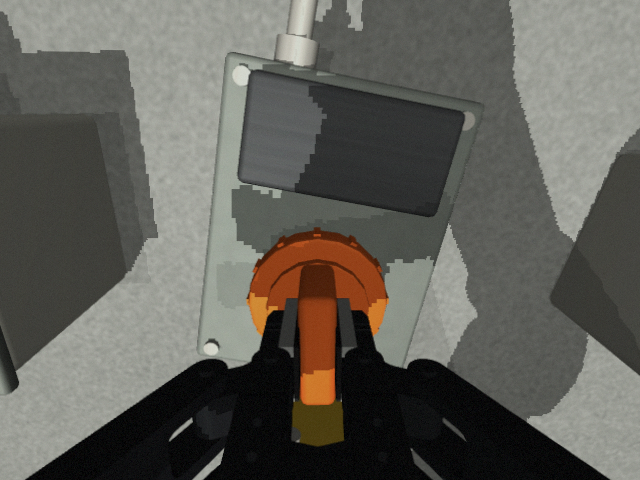

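The wing turned 23.4° with the tool and the torque is about −0.08, so only ring drag so far. From here I'll take small steps and watch the torque for the stop.

Emit:
{"fn": "step_arm", "kwargs": {
  "plan": [
    [0,0,0,0.01,0,0],
    [0,0,0,0.01,0,0],
    [0,0,0,0,0,0]
  ]
}}

```text
t: 5.68
eef_pos: [0.5784, 0.0359, 0.1947]
tool_rot: [-0.022, 0.707, -0.022, -0.707]
contact_force: [-2.9, 0.9, 4.7]
gripper_width: 0.151
```

```bash
cat > tq.py <<'E'
from h import *
o=bot.get_obs(); q=np.array(o["tool_rot"]);M=R.from_quat(np.r_[q[1:],q[0]]).as_matrix()
print(o["t"],"ydeg",np.degrees(np.arctan2(M[1,1],M[0,1])).round(2),o["torque"].round(3),o["contact_force"].round(1),o["eef_pos"].round(4),o["gripper_width"])
E
python3 tq.py
```

```text
5.675 ydeg -93.52 [ 0.103  0.487 -0.036] [-2.9  0.9  4.7] [0.5784 0.0359 0.1947] 0.15099211246373218
```

Emit:
{"fn": "step_arm", "kwargs": {
  "plan": [
    [0,0,0,0.006,0,0],
    [0,0,0,0,0,0]
  ]
}}

```text
t: 5.92
eef_pos: [0.5784, 0.036, 0.1947]
tool_rot: [-0.035, 0.706, -0.035, -0.706]
contact_force: [-2.4, 0.5, 5.8]
gripper_width: 0.147
```

```bash
python3 tq.py
```

```text
5.925 ydeg -95.66 [ 0.089  0.609 -0.014] [-2.4  0.5  5.8] [0.5784 0.036  0.1947] 0.14668690850949118
```

Emit:
{"fn": "step_arm", "kwargs": {
  "plan": [
    [0,0,0,0.006,0,0],
    [0,0,0,0,0,0]
  ]
}}

```text
t: 6.18
eef_pos: [0.5783, 0.0359, 0.1947]
tool_rot: [-0.048, 0.705, -0.048, -0.705]
contact_force: [-2.3, 1.0, 5.8]
gripper_width: 0.149
```

```bash
python3 tq.py
```

```text
6.175 ydeg -97.8 [0.102 0.546 0.052] [-2.3  1.   5.8] [0.5783 0.0359 0.1947] 0.148905688578374
```

Emit:
{"fn": "step_arm", "kwargs": {
  "plan": [
    [0,0,0,0.006,0,0],
    [0,0,0,0,0,0]
  ]
}}

```text
t: 6.42
eef_pos: [0.5783, 0.0359, 0.1948]
tool_rot: [-0.061, 0.704, -0.061, -0.704]
contact_force: [-1.8, 0.8, 5.3]
gripper_width: 0.147
```

```bash
python3 tq.py
```

```text
6.425 ydeg -99.96 [0.098 0.545 0.013] [-1.8  0.8  5.3] [0.5783 0.0359 0.1948] 0.14705451394208077
```

The torque is too noisy to be sure, so I'll check the tab against the mark in the fixed cameras.

```bash
python3 - <<'E'
from h import *
ims=[]
for n,(a,b,c,e) in {"top":(265,125,345,240),"scene":(310,230,400,345)}.items():
    p,d=bot.read_camera(n); np.save(f"pics/{n}1.npy",p); ims.append(cv2.resize(p[b:e,a:c,::-1],None,fx=4.5,fy=4.5,interpolation=cv2.INTER_CUBIC))
h=min(i.shape[0] for i in ims); cv2.imwrite("pics/c1.png",np.hstack([i[:h] for i in ims]))
# initial tab: white-ish pixel near ring edge, in top0/scene0
for n,(a,b,c,e) in {"top":(300,195,320,215),"scene":(330,250,350,275)}.items():
    p=np.load(f"pics/{n}0.npy"); hs=cv2.cvtColor(p,cv2.COLOR_RGB2HSV); m=(hs[...,2]>170)&(hs[...,1]<60); k=np.zeros_like(m);k[b:e,a:c]=m[b:e,a:c]; v,u=np.nonzero(k)
    for z in (.175,.184): 
        x=onplane(n,[[u.mean(),v.mean()]],z)[0]; print(n,len(u),u.mean(),v.mean(),x,np.degrees(np.arctan2(x[1]-.0357,x[0]-.578))%360)
E
```

```text
top 0 nan nan [nan nan nan] nan
top 0 nan nan [nan nan nan] nan
scene 17 338.52941176470586 260.4117647058824 [0.54345974 0.01904308 0.175     ] 205.7455316884828
scene 17 338.52941176470586 260.4117647058824 [0.54582824 0.01777433 0.184     ] 209.12596183152553<stdin>:10: RuntimeWarning: Mean of empty slice.
  ret = ret.dtype.type(ret / rcount)
```

View pics/c1.png

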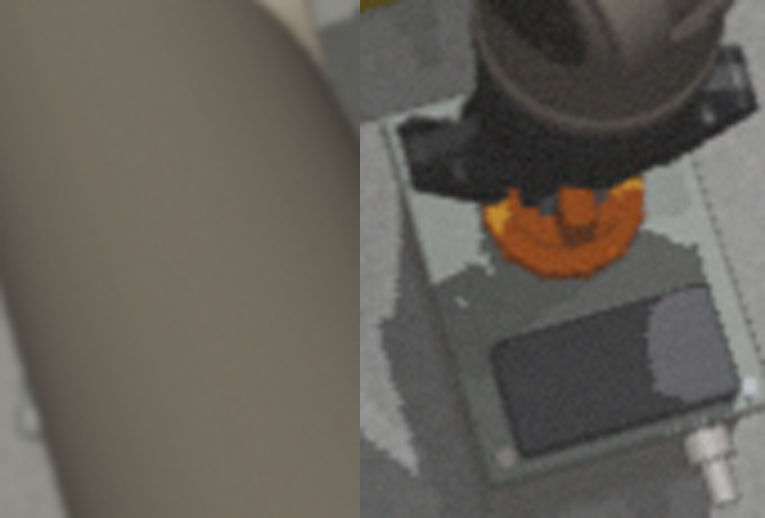

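The arm and fingers hide the tab. Its starting angle was about 207°, in line with the wing, and the mark lies at about 173°. That puts the stop at about 35° of turn, near tool-y −98, so a 20° slip means turning to about −117.5. I'm at −100.

Emit:
{"fn": "step_arm", "kwargs": {
  "plan": [
    [0,0,0,0.009,0,0],
    [0,0,0,0.009,0,0],
    [0,0,0,0.009,0,0]
  ]
}}

```text
t: 6.9
eef_pos: [0.5784, 0.036, 0.1948]
tool_rot: [-0.121, 0.697, -0.121, -0.697]
contact_force: [-1.4, 0.6, 5.9]
gripper_width: 0.147
```

```bash
python3 tq.py
```

```text
6.9 ydeg -109.73 [0.093 0.567 0.288] [-1.4  0.6  5.9] [0.5784 0.036  0.1948] 0.14689212726357742
```

Emit:
{"fn": "step_arm", "kwargs": {
  "plan": [
    [0,0,0,0.009,0,0],
    [0,0,0,0.009,0,0],
    [0,0,0,0,0,0]
  ]
}}

```text
t: 7.28
eef_pos: [0.5784, 0.036, 0.1947]
tool_rot: [-0.16, 0.689, -0.16, -0.689]
contact_force: [-1.9, 0.5, 5.6]
gripper_width: 0.151
```

```bash
python3 tq.py; python3 look.py w5
```

```text
7.275 ydeg -116.18 [ 0.174  0.537 -0.106] [-1.9  0.5  5.6] [0.5784 0.036  0.1947] 0.1507750946526168
{'t': np.float64(7.275), 'q': array([ 0.083 ,  0.3791, -0.3201,  1.8094,  0.1411,  0.9753, -2.3228]), 'eef_pos': array([0.5784, 0.036 , 0.1947]), 'tool_rot': array([-0.1602,  0.6888, -0.1601, -0.6887]), 'contact_force': array([-1.9125,  0.5053,  5.6447])}
3992 [0.5816 0.034  0.2224] ((579.2728881835938, 35.042320251464844), (37.564414978027344, 40.408447265625), 22.592321395874023)
wing deg 153.85393144544497
[[0.0001, -0.4411, -0.8974], [0.0001, -0.8974, 0.4411], [-1.0, -0.0001, -0.0001]] tool y deg -116.17619012323418
ring ((579.0621948242188, 35.13886642456055), 32.91880416870117)
```

View pics/w5.png

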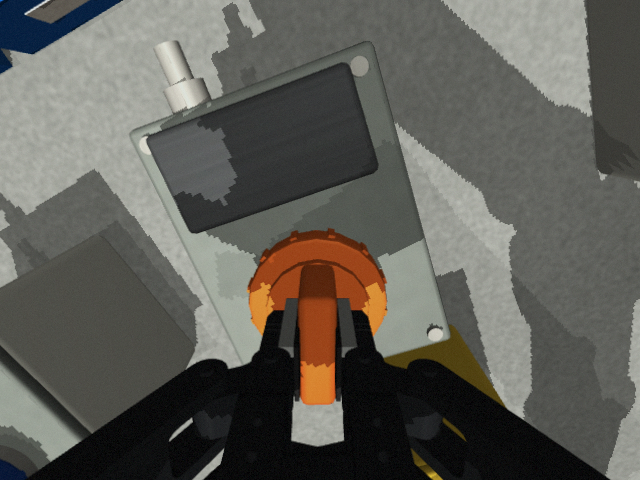

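The wing is at 153.8° and the tool at −116.2, so the slip should be about 19°. The moving torque peaked at about 0.29, which fits the ratchet. Now I'll open, lift and check.

Emit:
{"fn": "step_arm", "kwargs": {
  "plan": [
    [0,0,0,0,0,0],
    [0,0,0,0,0,0],
    [0,0,0,0,0,0],
    [0,0,0,0,0,0],
    [0,0,0,0,0,0],
    [0,0,0,0,0,0]
  ],
  "fingers": -1
}}

```text
t: 8.07
eef_pos: [0.5784, 0.0357, 0.1945]
tool_rot: [-0.16, 0.689, -0.16, -0.689]
contact_force: [0.2, 0.0, 0.3]
gripper_width: 1.001
```

Emit:
{"fn": "step_arm", "kwargs": {
  "plan": [
    [-0.4,0,0,0,0,0],
    [-0.8,0,0,0,0,0],
    [-0.8,0,0,0,0,0],
    [-0.8,0,0,0,0,0],
    [-0.4,0,0,0,0,0],
    [0,0,0,0,0,0]
  ]
}}

```text
t: 8.82
eef_pos: [0.5789, 0.0358, 0.3238]
tool_rot: [-0.16, 0.69, -0.16, -0.688]
contact_force: [-0.3, -0.6, -0.4]
gripper_width: 0.996
```

```bash
python3 look.py w6; python3 - <<'E'
from h import *
z=np.load("pics/w6.npz"); p,d=z["p"],z["d"]; o={"eef_pos":z["e"],"tool_rot":z["r"]}
c=np.array([.5788,.0358])
hs=cv2.cvtColor(p,cv2.COLOR_RGB2HSV); v,u=np.mgrid[0:480,0:640]; uv=np.c_[u.ravel(),v.ravel()]; P=pts("wrist",uv,d,o); r=np.hypot(*(P[:,:2]-c).T)
H=hs.reshape(-1,3)
t=(H[:,1]<60)&(H[:,2]>110)&(r>.031)&(r<.05)&(P[:,2]>.168)&(P[:,2]<.2); print("tab",t.sum(),P[t].mean(0),uv[t].mean(0))
x=P[t].mean(0)[:2]-c; print(np.degrees(np.arctan2(x[1],x[0]))%360)
t=((H[:,0]<5)|(H[:,0]>174))&(H[:,1]>150)&(H[:,2]>60)&(abs(P[:,2]-.158)<.006)&(r<.08)&(r>.036); x=P[t].mean(0)[:2]-c; print("red",t.sum(),P[t].mean(0),uv[t].mean(0),np.degrees(np.arctan2(x[1],x[0]))%360)
t=(H[:,1]<50)&(abs(P[:,2]-.158)<.004)&(r<.13); print("plate",cv2.minAreaRect(np.float32(P[t][:,:2]*1000)))
E
```

```text
{'t': np.float64(8.825), 'q': array([ 0.0975,  0.2668, -0.3296,  1.656 ,  0.091 ,  1.2314, -2.2792]), 'eef_pos': array([0.5789, 0.0358, 0.3238]), 'tool_rot': array([-0.1604,  0.6896, -0.1599, -0.6879]), 'contact_force': array([-0.2766, -0.6484, -0.3645])}
1244 [0.5803 0.0345 0.2223] ((578.8873901367188, 35.038543701171875), (13.684228897094727, 45.33084487915039), 63.41636657714844)
wing deg 153.4209493734194
[[0.0025, -0.4412, -0.8974], [0.0002, -0.8974, 0.4412], [-1.0, -0.0013, -0.0022]] tool y deg -116.1812509035461
ring ((578.5808715820312, 35.53761672973633), 33.22493362426758)
tab 127 [0.541906   0.03956155 0.18335925] [332.84251969 264.69291339]
174.1784873221637
red 25 [0.52671052 0.04042605 0.16040892] [338.36 269.28] 174.92488977603395
plate ((598.5062255859375, 33.0114860534668), (118.60433197021484, 157.7661590576172), 83.14209747314453)
```

View pics/w6.png

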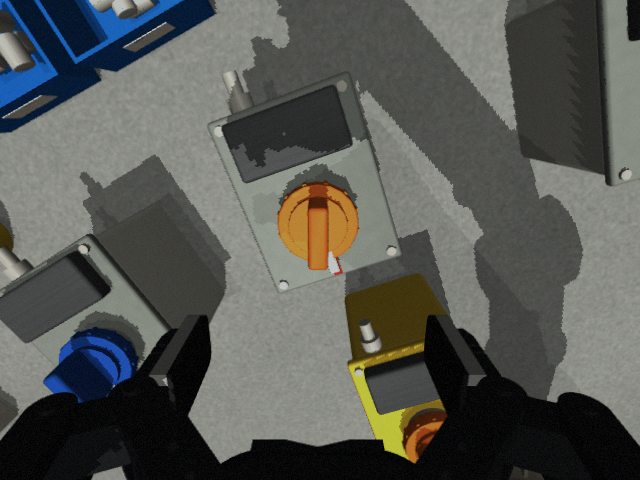

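The view after release shows the tab at (333,265) lying over the red mark at (338,269). The tab is at about 174° against the mark's 173–175° and the plate axis's 173.1°. The wing is at 153.4°, so it has slipped about 20°. The gripper is open and clear, at z = 0.324. Handing in.

```bash
python3 -c "
from h import *
print(bot.hand_in())"
```

```text
the job is handed in; nothing more can be done
None
```

The orange cap on the white/grey tank is fully home and its wing has slipped about 20° past the ratchet. I let go, lifted clear and handed the job in at about 9 s of the 32 s allowed.

- **Turn:** I gripped the wing and turned it about 53° clockwise, roughly 34° to the stop and the rest as slip.
- **Ring home:** After release, the white tab sits at about 174° and the red mark at about 173–175°, so they line up.
- **Slip:** The wing is at 153.4°, which is 19.7–20.8° past the stop, depending on whether I compare it with the plate axis or the tab.
- **Clear of everything:** The gripper was open about 0.1 m above the wing, with contact force near zero. I did not touch the blue and black caps or the yellow look-alike tank.

**Weaker check:** The wrist torque was too noisy to show the exact moment of the stop. One reading of about 0.29 N m while turning fits the ratchet, but the next reading, taken after the wing stopped moving, was −0.11. I therefore set the stop from the camera angles and confirmed it by the tab and mark after release.

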